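# Slide the thin steel plate home in its dock

### The arm

A 6-joint arm with a two-finger parallel gripper is mounted at the origin on a cart in front of the work surface, level with it; the furniture and walls round the work are solid. World frame = base frame: x ahead of the robot, y to its left, z up, the work surface at z = 0. Lengths are in mm, angles in rad, forces in N, time in s.
With the tool pointing down it reaches from about 350 to 975 mm from the base axis. Payload 7.1 kg.
Tool frame: the origin (TCP) lies midway between the tips of the shut fingers; the grasp point (between the pads) lies 19 mm behind it (ctrl.grasp_offset is the distance from the TCP to the grasp point, in mm); z points along the fingers, y is the line along which they close (so a half turn about z gives the same grasp; the last joint's range is limited). The gripper opens to 88 mm and grips with 3 to 60 N. Pads are 20 mm wide; open, the fingers measure 115 mm over their backs; the gripper's body (75 mm by 178 mm) begins 61 mm behind the grasp point.
Start: joints at [-1.325, 0.423, 1.63, -0, 1.089, -0.019], TCP at [163.591, -603.194, 222.675] pointing down, gripper open.
Joint ranges: [-3, 3], [-0.9, 2.11], [0.09, 2.58], [-1.31, 4.45], [0.11, 2.69], [-2.54, 2.54]. Speed limits (rad/s): [2.39, 2.39, 3.01, 3.14, 3.14, 3.14].

### API

Orientations are given as a rotation vector (axis times angle).
In Python, from workcell import ctrl gives the robot as it stands. The module is installed in compiled form; this text tells all that it offers.
- The arm moves only by the tool servo_tool, never from a script. Its argument "rows" is a list of rows, each a list of 7 numbers: the turn, a rotation vector about the tool's x, y, z as a fraction of full scale, then the shift along the tool's x, y, z as a fraction of full scale, then the finger opening in mm, from 0 to 87.8. A call has 1 to 10 rows; each row is the pose to reach, as a shift and turn from the pose commanded when the call began, along the tool's axes at that moment; what a row does not reach only later rows make up. Full scale, the value 1, is 20 cm for a shift and 1.5 rad for a turn. A row lasts 1/8 s, in which the tool goes at most 62.5 mm and 10.7 degrees, less where a joint would pass 70% of its speed; a pose out of reach is approached as far as the arm can. A call with a number of a shift or a turn outside -1 to 1 is refused whole. A call with a gripper value outside its range is refused whole. The fingers move at their own pace and stop on an object; the grip force is fixed at half the most. Time passes only in rows, so rows that repeat a pose let the fingers close. It gives the time, the measured TCP pose, the force, the opening and the grip force at its end, in the units of the state.
- ctrl.get_obs(): the state, without advancing time (a new reading comes with each control period).
- ctrl.get_image(name): name is "scene" or "top"; returns (picture, depth): 400x640x3 uint8, red, green, blue; 400x640 float32, mm along the optical axis (not along the pixel's ray), 0 where there is no reading.
- ctrl.camera_info(name): a dict with "intrinsics" (3x3 intrinsics, pixels), "R" (3x3) and "t" (3): a world point X has camera coordinates R X + t. Camera axes: x right, y down, z forward; pixel columns grow to the right and rows downward; lengths in mm; the calibration is good to about 2 mm. A picture is of the moment at which its call begins. camera_info takes no time and is no camera call.
- ctrl.close_job(): hands the job in; it is judged then, once.
The state is a dict: "t": time; "qpos": joint angles; "qvel": joint speeds; "joint_torque": joint torques, N m; "ee_pos": TCP position; "orientation": TCP orientation; "ft_force": force on the tool from outside, world axes, zero at the start; "moment": the same for the moment, N m; "width": finger opening in mm; "grasp_force": force on a finger pad.
Only numpy, scipy, OpenCV 4.12 (cv2) and the standard library are available. Lean on these libraries where they do the work, as an engineer would, in place of code of your own. Each camera call takes 0.05 s, during which the arm holds its last target. There are 200 camera calls.

### The job

Lay the gripper's fingertips on top of the thin steel plate, touch down slowly, press gently and drag it flat across the bench into the aluminium dock, squarely between the two rails and on under the sprung roller until it is fully home against the end stop, then let go. Never lift the plate or push it by its edges, and keep the total push of the fingers on it under 40 N: it bends easily, but too light a touch slips. Leave the small things lying round it (tweezers, wax lump, battery, thermometer) where they are.

Things in the scene. Friction and masses are not known exactly. Their poses are not given: they have to be found in the camera images.
- steel_plate: heat-tinted steel plate flat on the bench, 135 (its x) x 158 (its y) x 5.3 mm, about 250 g. Origin: centre of its underside; z up. Goes into the dock with its y axis along the dock's x, either end first. Slick glide pad 70 x 70 mm under its middle: press over that. Rough top. A press on one fingertip only lets it swing round. Touch down at 10 mm/s or less: total finger force, knocks included, under 40 N; 12 to 16 N down is right.
- plate_dock: low aluminium dock fixed to the bench, no floor. Origin: on the bench where the centre of the plate's underside is when home; x = the way in, z up. Rails 14 mm high, inner faces at y = +-69.5 mm (2 mm free each side) from x = -45 to 91 mm. End stop face at x = +79 mm. A bridge 26 mm wide, 61 mm high, crosses at x = +37 to 63 mm and carries the roller: keep fingers below x = +20 mm.
- dock_mouth (a point): centre of the dock's mouth, on the bench: x = -95 mm on the dock's middle line, same axes as the dock. From here to x = -45 mm the rails taper inwards (0.36 rad each), so that the free width falls from about 177 to 139 mm.
- hold_down (a joint): height of the sprung rubber roller under the bridge, m: 0 at rest, about 0.003 with the plate under it. Roller 22 mm thick, 64 mm long along the dock's y, axis at dock x = +50 mm, lowest point 2.5 mm over the bench at rest. The plate's edge meets it about 36 mm short of home and must be pushed under against some 4 N; it then presses down with about 6 N.
- tweezers: steel tweezers 13 x 110 x 7 mm lying behind the plate, on its side away from the dock; length along its y. Not to be moved.
- wax_lump: cream wax lump 36 x 44 x 19 mm, beside the plate on its far side from the robot. Not to be moved.
- dry_cell: small white battery cell lying down, 14 x 48 x 14 mm, beside the dock on the robot's side. Not to be moved.
- thermometer: white probe thermometer 24 x 179 x 12 mm, beyond the plate and dock. Not to be moved.
Not all that is in view belongs to the job. Of the things like the steel_plate, leave any that is green; of the rest the larger one is meant.

How it is judged (in metres and radians):
On the way:
1. the plate is dragged into the dock's mouth, in line with the rails, with the fingers pressing on it (x of steel_plate in the frame of plate_dock between -0.11 and -0.04 m and y of steel_plate in the frame of plate_dock between -0.012 and 0.012 m and contact force between the fingers and steel_plate above 1 N), for 0.05 s.
At the end, for the whole second after the job is handed in: the plate lies flat and at rest between the rails, under the raised roller, its leading edge within 4 mm of the end stop, its centre within 4 mm of the dock's middle line, square to it within 0.05 rad, and is released (x of steel_plate in the frame of plate_dock above -0.004 m and y of steel_plate in the frame of plate_dock between -0.004 and 0.004 m and angle between the y axis of steel_plate and the x axis of plate_dock, either way round below 0.05 rad and angle between steel_plate's own z axis and vertical below 0.04 rad and height (world z) of steel_plate below 0.003 m and value of joint hold_down above 0.0015 m and linear speed of steel_plate below 0.01 m/s); the robot touches nothing.
It fails at once if the fingers push on the plate with more than 40 N (contact force between the fingers and steel_plate above 40 N).
It fails at once if the plate is lifted more than 12 mm (height (world z) of steel_plate above 0.012 m).
It fails at once if the plate is tilted more than 0.15 rad (angle between steel_plate's own z axis and vertical above 0.15 rad).
It fails at once if the plate is pushed by its edge (fingers touch it while the grasp point is not over its top) (contact force between the fingers and steel_plate above 1 N and (x of the grasp point in the frame of steel_plate above 0.068 m or x of the grasp point in the frame of steel_plate below -0.068 m or y of the grasp point in the frame of steel_plate above 0.0795 m or y of the grasp point in the frame of steel_plate below -0.0795 m)).
It fails at once if the tweezers, wax lump, battery or thermometer is moved more than 15 mm (distance of any of tweezers, wax_lump, dry_cell, thermometer from where it was at the start of the episode above 0.015 m).
It also fails if it takes over 72 s, if anything falls off the work surface, if the arm or the gripper's body presses on something with over 40 N, if the wrist force passes 120 N, or if a joint passes its speed limit or range.

## Working session

There is one attempt and no reset: what is moved stays moved. The work goes in short steps, Python scripts to look and compute and a tool call to move; the robot and the scene stay as the last step left them, time stands still between calls to the robot, and variables do not carry over. Pictures are saved under pics/ and viewed, at most 10 in all, crops included, and the job is handed in when it is done.

Besides the shell and the picture viewer there is one more tool, called after "Call:" as name(argument=value, ...) on one line, values as JSON. servo_tool: Moves the arm, as the interface text tells. Its arguments: {"type":"object","properties":{"rows":{"type":"array","items":{"type":"array","items":{"type":"number"}}}},"required":["rows"]}

```bash
mkdir -p pics; python3 - <<'E'
from workcell import ctrl
import cv2,numpy as np
for n in("scene","top"):
    p,d=ctrl.get_image(n);cv2.imwrite(f"pics/{n}0.png",p[:,:,::-1]);np.save(f"{n}0.npy",d)
    c=ctrl.camera_info(n);print(n,c)
o=ctrl.get_obs();print(o,ctrl.grasp_offset)
E
```

```text
scene {'intrinsics': array([[401.78370462,   0.        , 316.82657223],
       [  0.        , 401.78370462, 201.95324767],
       [  0.        ,   0.        ,   1.        ]]), 'R': array([[ 0.89925163, -0.43735811,  0.00802402],
       [-0.2899376 , -0.6096751 , -0.73772113],
       [ 0.32754036,  0.66107047, -0.67505789]]), 't': array([-599.38945971,  132.41230112, 1112.98997392])}
top {'intrinsics': array([[410.99487882,   0.        , 321.86891849],
       [  0.        , 410.99487882, 197.42813127],
       [  0.        ,   0.        ,   1.        ]]), 'R': array([[ 1.73576317e-02, -9.99847867e-01,  1.71913037e-03],
       [-9.98046647e-01, -1.74295127e-02, -5.99925188e-02],
       [ 6.00133555e-02, -6.74444257e-04, -9.98197346e-01]]), 't': array([-156.47704006,  589.01303227, 1338.44377042])}
{'t': 0.1, 'qpos': array([-1.32499930e+00,  4.23753108e-01,  1.63059254e+00, -1.39324734e-05,
        1.08862017e+00, -1.90031549e-02]), 'qvel': array([ 0.00055434, -0.00308462, -0.0014643 ,  0.00017683,  0.0001048 ,
        0.00126798]), 'joint_torque': array([-9.44081585e-04, -5.45618033e+01, -2.74323499e+01,  6.45395718e-02,
        1.87860400e-02, -1.32285197e-05]), 'ee_pos': array([ 163.47050976, -602.7260548 ,  221.99476854]), 'orientation': array([-3.11274477e+00, -4.14563110e-01,  2.63212762e-04]), 'ft_force': array([-0.17546925, -0.42451476,  0.30281096]), 'moment': array([-0.02659658, -0.02181988,  0.00484184]), 'grasp_force': 0.0, 'width': 87.68724436738566} 18.700000000000003
```

View pics/top0.png

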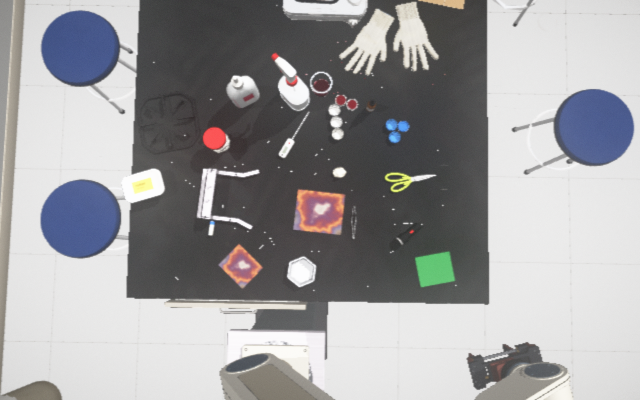

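View pics/scene0.png

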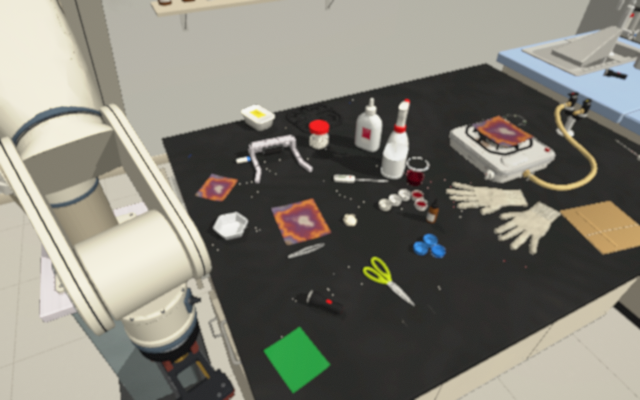

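The top view shows the larger tinted plate at about (319,212). The dock is at about (207,193) with its mouth facing right at about (255,197). The tweezers are at (354,222), wax at (340,172), cell at (211,227) and thermometer at (294,135). I'll enlarge the plate and dock area.

```bash
python3 - <<'E'
import cv2
p=cv2.imread("pics/top0.png")[155:245,190:365]
cv2.imwrite("pics/c1.png",cv2.resize(p,None,fx=4.5,fy=4.5,interpolation=cv2.INTER_CUBIC))
E
```

```text
(no output)
```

View pics/c1.png

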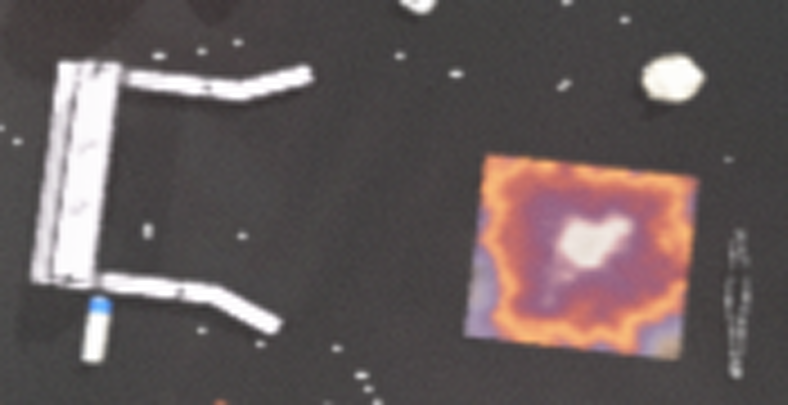

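```bash
cat > h.py <<'E'
import cv2,numpy as np
from workcell import ctrl
from scipy.optimize import least_squares
K={n:ctrl.camera_info(n) for n in("scene","top")}
def proj(n,P):
    c=K[n];q=np.asarray(P,float)@c['R'].T+c['t'];q=q@c['intrinsics'].T;return q[:,:2]/q[:,2:]
def tf(s,P):
    x,y,a=s;P=np.asarray(P,float);c,k=np.cos(a),np.sin(a)
    return np.c_[x+c*P[:,0]-k*P[:,1],y+k*P[:,0]+c*P[:,1],P[:,2]]
def fit(n,P,uv,s0): 
    r=least_squares(lambda s:(proj(n,tf(s,P))-uv).ravel(),s0,x_scale=[100,100,1]);return r.x,r.fun.reshape(-1,2)
PL=np.array([[67.5,79,5.3],[67.5,-79,5.3],[-67.5,-79,5.3],[-67.5,79,5.3]])
def crop2px(u,o,f): return np.array(o)+(np.array(u)+.5)/f-.5
E
python3 - <<'E'
from h import *
np.set_printoptions(precision=2,suppress=True)
C=-K['top']['R'].T@K['top']['t'];print("cam",C)
# plate: y axis ~ along world +y ; picked corners TL(+x,+y),TR(+x,-y),BR,BL
pp=crop2px([[486,154],[698,178],[681,360],[465,335]],(190,155),4.5)
s,e=fit('top',PL,pp,[500,-100,0]);print("plate",s,e*1)
D=np.array([[-45,-69.5,14],[32,-69.5,14],[-95,-88.5,14],[-45,69.5,14],[32,69.5,14],[-95,88.5,14]])
dp=crop2px([[240,100],[122,90],[312,80],[215,287],[105,274],[282,322]],(190,155),4.5)
d,e=fit('top',D[[0,2,3,5]],dp[[0,2,3,5]],[500,200,1.57]);print("dock",d,e)
dep=np.load('top0.npy')
v,u=np.mgrid[0:400,0:640];c=K['top'];r=np.stack([u,v,np.ones_like(u)],-1)@np.linalg.inv(c['intrinsics']).T*dep[...,None]
W=(r-c['t'])@c['R'];np.save('W.npy',W)
print(W[165:225:4,196:222:2,2].round(0))
im=cv2.imread('pics/top0.png')[155:245,190:365];im=cv2.resize(im,None,fx=4.5,fy=4.5,interpolation=cv2.INTER_CUBIC)
def dr(P,s,col):
    q=((proj('top',tf(s,P))+.5-[190,155])*4.5-.5);cv2.polylines(im,[q.round().astype(int)],False,col,1)
dr(PL[[0,1,2,3,0]],s,(0,255,0))
for k in(-1,1):
  for z in (0,14): dr([[91,69.5*k,z],[-45,69.5*k,z],[-95,88.5*k,z]],d,(0,255,0) if z else (255,0,0))
dr([[37,-80,61],[37,80,61],[63,80,61],[63,-80,61],[37,-80,61]],d,(0,0,255))
dr([[79,-69,14],[79,69,14]],d,(255,255,0))
cv2.imwrite('pics/o1.png',im)
E
```

```text
cam [ 510.25 -145.28 1371.64]
plate [ 545.04 -137.68   -0.09] [[ 0.12  0.05]
 [ 0.12 -0.1 ]
 [-0.43 -0.13]
 [ 0.18  0.19]]
dock [591.36 168.05   1.47] [[ 0.11 -0.11]
 [-0.22  0.41]
 [ 0.33  0.  ]
 [-0.23 -0.29]]
[[   4.   -0.    2.    1.    2.   -1.   -1.   -0.   -1.   -1.   -4.   -4.
    -0.]
 [  -2.   -1.    4.    3.   10.   10.   48.   64.   47.   51.   -4.    1.
     0.]
 [   1.   -2.    0.   15.   12.    9.   53.   55.   59.   61.   33.   11.
    15.]
 [  -3.    3.    5.   12.   16.   -1.   56.   58.   59.   56.   -1.   -0.
    -4.]
 [  -2.   -2.    1.   11.   11.   54.   56.   58.   51.   53.    0.    1.
     2.]
 [  -3.    4.    2.   16.   14.   58.   52.   57.   56.   19.    2.   -7.
    -5.]
 [  -1.    0.   13.   11.    7.   59.   53.   51.   56.   19.    1.   -1.
     2.]
 [  -0.    3.   21.   14.    4.   54.   52.   52.   61.   18.    5.    5.
    -2.]
 [   2.   -2.   14.   11.   53.   52.   52.   58.   48.   14.   -3.   -3.
     4.]
 [   0.    2.    8.   13.   49.   55.   55.   51.   18.   -2.   -6.   -1.
     0.]
 [  -1.   13.   18.    6.   48.   58.   53.   54.   17.   -3.   -2.   -5.
     4.]
 [  -3.   14.   10.   52.   57.   56.   51. 1372.   -4.   -4.    4.   -4.
    -0.]
 [   2.   12.    9.   56.   56.   54.   58.   48.    1.   -4.   -2.   -1.
    -3.]
 [  -2.   11. 1372.   43.   60.   55.   51.   43.   17.   17.   18.   15.
    10.]
 [   5.   -2.   -5.   -2.    1.   -4.   -3.   17.   13.   -6.    1.   -5.
    -3.]]
```

View pics/o1.png

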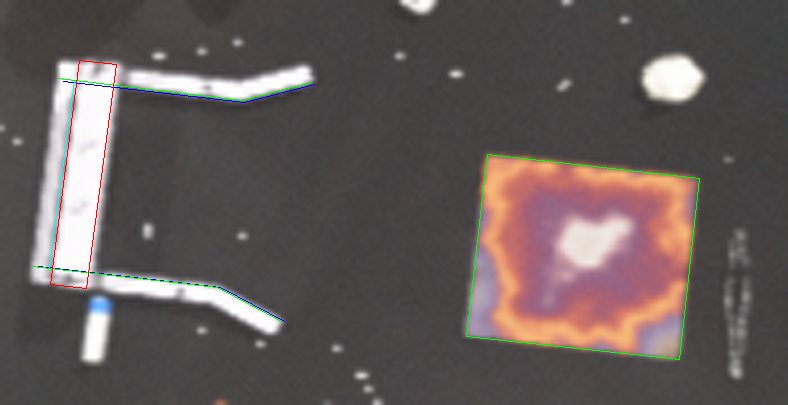

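```bash
cat >> h.py <<'E'
def edge(g,u,v0,v1,axis=0):
    """sub-pixel steepest-threshold crossings along v for each column u (axis 0) or along u for each row"""
    o=[]
    for k in u:
        l=(g[:,k] if axis==0 else g[k,:])[min(v0(k),v1(k)):max(v0(k),v1(k))+1].astype(float)
        lo=min(v0(k),v1(k));h=(l.max()+l.min())/2;i=np.where((l[:-1]-h)*(l[1:]-h)<0)[0]
        if len(i)==1: i=i[0];o.append((k,lo+i+(h-l[i])/(l[i+1]-l[i])))
    return np.array(o)
E
python3 - <<'E'
from h import *
np.set_printoptions(precision=2,suppress=True)
g=cv2.imread('pics/top0.png').max(2)
def mid(u0,v0,u1,v1): return lambda k:(v0+(v1-v0)*(k-u0)/(u1-u0))
f=lambda m,o:(lambda k:int(round(m(k)+o)))
cr=lambda a,b:(190+a/4.5,155+b/4.5)
def run(a,b,s,o0,o1):
    # edge through crop pts a,b ; sample from o0 to o1
    (u0,v0),(u1,v1)=cr(*a),cr(*b);m=mid(u0,v0,u1,v1)
    E=edge(g,range(int(u0)+1,int(u1)),f(m,o0),f(m,o1));p=np.polyfit(E[:,0],E[:,1],1);r=E[:,1]-np.polyval(p,E[:,0])
    k=abs(r)<.4;p=np.polyfit(E[k,0],E[k,1],1);print(s,np.arctan(p[0]),len(E),k.sum(),r.std());return p
def toW(u,p,z):
    c=K['top'];r=np.array([u,np.polyval(p,u),1])@np.linalg.inv(c['intrinsics']).T@c['R'];C=-c['R'].T@c['t'];return (C+r*(z-C[2])/r[2])[:2]
up=run((126,89),(235,100),'up',-2,5);lo=run((112,275),(212,287),'lo',2,-5)
pt=run((495,155),(690,177),'pt',-4,2);pb=run((472,336),(672,359),'pb',4,-2)
for n,p,a,b,z in(('up',up,218,242,7),('lo',lo,215,237,14),('pt',pt,300,343,5.3),('pb',pb,297,338,5.3)):
    A,B=toW(a,p,z),toW(b,p,z);d=A-B;print(n,A,B,'dir',np.arctan2(d[1],d[0]))
    if n in('up','lo'): 
        nrm=np.array([-np.sin(1.47),np.cos(1.47)]);print((A@nrm),(B@nrm))
E
```

```text
up 0.12416210306651716 23 23 0.10598731214067965
lo 0.11707285372328115 22 22 0.09923614972594075
pt 0.11214535465108534 42 42 0.10406931955442708
pb 0.11151022335923431 44 44 0.13659230604156775
up [665.36 201.66] [656.72 121.34] dir 1.4637241857266692
-641.6859022246207 -641.1788892510893
lo [526.68 205.3 ] [519.42 132.5 ] dir 1.4713642311877368
-503.35168539692353 -503.4514924002532
pt [619.34 -72.81] [ 605.66 -216.41] dir 1.4758382771691774
pb [484.23 -65.64] [ 471.43 -201.76] dir 1.4769662462279882
```

Call:
servo_tool(rows=[[0,0,0,0.2,-0.14,0,40],[0,0,0,0.4,-0.28,0,40],[0,0,0,0.6,-0.42,0,40],[0,0,0,0.8,-0.56,0,40],[0,0,0,1.0,-0.7,0,40],[0,0,0,1.0,-0.7,0,40]])

```text
t: 0.85
ee_pos: [321.2, -413.5, 222.5]
orientation: [-3.112, -0.421, 0.0]
ft_force: [0.7, -0.1, 0.4]
width: 40.0
grasp_force: 0.0
```

Call:
servo_tool(rows=[[0,0,0,0.2,-0.14,0,40],[0,0,0,0.4,-0.28,0,40],[0,0,0,0.6,-0.42,0,40],[0,0,0,0.8,-0.56,0,40],[0,0,0,1.0,-0.7,0,40],[0,0,0,1.0,-0.7,0,40]])

```text
t: 1.6
ee_pos: [477.7, -227.3, 222.5]
orientation: [3.113, 0.42, 0.0]
ft_force: [0.0, 0.7, 0.8]
width: 39.6
grasp_force: 0.0
```

Call:
servo_tool(rows=[[0,0,-0.1,0.1,-0.07,0.06,40],[0,0,-0.2,0.2,-0.14,0.12,40],[0,0,-0.3,0.3,-0.21,0.18,40],[0,0,-0.4,0.4,-0.28,0.24,40],[0,0,-0.5,0.45,-0.32,0.3,40],[0,0,-0.6,0.45,-0.34,0.36,40],[0,0,-0.7,0.45,-0.345,0.4,40],[0,0,-0.8,0.45,-0.345,0.4,40],[0,0,-0.802,0.45,-0.345,0.4,40],[0,0,-0.802,0.45,-0.345,0.4,40]])

```text
t: 2.85
ee_pos: [545.0, -139.2, 142.7]
orientation: [2.337, 2.1, -0.0]
ft_force: [-0.4, 0.4, 0.0]
width: 39.8
grasp_force: 0.0
```

Call:
servo_tool(rows=[[0,0,0,0,0,0.1,40],[0,0,0,0,0,0.2,40],[0,0,0,0,0,0.3,40],[0,0,0,0,0,0.4,40],[0,0,0,0.007,0,0.5,40],[0,0,0,0.007,0,0.57,40],[0,0,0,0.007,0,0.61,40],[0,0,0,0.007,0,0.61,40]])

```text
t: 3.85
ee_pos: [545.2, -136.8, 20.4]
orientation: [-2.333, -2.103, 0.001]
ft_force: [-0.4, -0.4, 0.5]
width: 40.0
grasp_force: 0.0
```

```bash
python3 - <<'E'
from h import *
p,d=ctrl.get_image('scene');p=p[170:270,240:365,::-1]
cv2.imwrite('pics/s1.png',cv2.resize(p,None,fx=5,fy=5,interpolation=cv2.INTER_CUBIC));o=ctrl.get_obs();print(o['ee_pos'],o['ft_force'],o['orientation'])
E
```

```text
[ 545.4986468  -136.87207648   20.84841519] [-0.47166318 -0.23337646 -0.1145813 ] [2.33307886e+00 2.10359697e+00 1.65273719e-04]
```

View pics/s1.png

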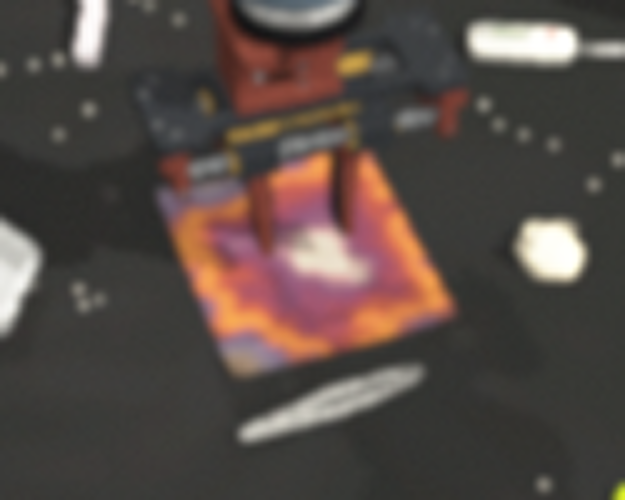

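The crop shows both fingertips at about (262,245) and (342,228), hovering just above the middle of the plate, with wax and tweezers clear. I'll descend slowly.

Call:
servo_tool(rows=[[0,0,0,0,0,0.005,40],[0,0,0,0,0,0.01,40],[0,0,0,0,0,0.015,40],[0,0,0,0,0,0.02,40],[0,0,0,0,0,0.025,40],[0,0,0,0,0,0.03,40],[0,0,0,0,0,0.035,40],[0,0,0,0,0,0.04,40],[0,0,0,0,0,0.045,40],[0,0,0,0,0,0.05,40]])

```text
t: 5.15
ee_pos: [545.3, -136.7, 10.6]
orientation: [2.333, 2.104, 0.0]
ft_force: [-0.1, 0.3, 0.3]
width: 40.1
grasp_force: 0.0
```

Call:
servo_tool(rows=[[0,0,0,0,0,0.003,40],[0,0,0,0,0,0.006,40],[0,0,0,0,0,0.009,40],[0,0,0,0,0,0.012,40],[0,0,0,0,0,0.012,40]])

```text
t: 5.78
ee_pos: [545.3, -136.7, 8.2]
orientation: [-2.333, -2.104, 0.0]
ft_force: [-0.3, 0.1, -0.2]
width: 40.2
grasp_force: 0.0
```

Call:
servo_tool(rows=[[0,0,0,0,0,0.002,40],[0,0,0,0,0,0.004,40],[0,0,0,0,0,0.006,40],[0,0,0,0,0,0.008,40],[0,0,0,0,0,0.008,40]])

```text
t: 6.4
ee_pos: [545.3, -136.7, 6.6]
orientation: [-2.333, -2.104, 0.0]
ft_force: [-0.5, 0.5, -0.5]
width: 39.9
grasp_force: 0.0
```

Call:
servo_tool(rows=[[0,0,0,0,0,0.001,40],[0,0,0,0,0,0.002,40],[0,0,0,0,0,0.002,40]])

```text
t: 6.78
ee_pos: [545.3, -136.7, 6.3]
orientation: [-2.333, -2.104, -0.0]
ft_force: [-0.1, -0.6, -0.5]
width: 39.9
grasp_force: 0.0
```

Call:
servo_tool(rows=[[0,0,0,0,0,0.001,40],[0,0,0,0,0,0.002,40],[0,0,0,0,0,0.003,40],[0,0,0,0,0,0.003,40]])

```text
t: 7.28
ee_pos: [545.4, -136.7, 5.8]
orientation: [2.333, 2.104, 0.0]
ft_force: [-0.8, 0.4, 1.8]
width: 40.2
grasp_force: 0.8
```

Call:
servo_tool(rows=[[0,0,0,0,0,0.001,40],[0,0,0,0,0,0.002,40],[0,0,0,0,0,0.002,40]])

```text
t: 7.65
ee_pos: [545.5, -136.8, 5.7]
orientation: [2.333, 2.104, 0.0]
ft_force: [-1.6, 0.5, 6.4]
width: 39.8
grasp_force: 3.0
```

Call:
servo_tool(rows=[[0,0,0,0,0,0.001,40],[0,0,0,0,0,0.002,40],[0,0,0,0,0,0.003,40],[0,0,0,0,0,0.003,40]])

```text
t: 8.15
ee_pos: [545.8, -136.9, 5.7]
orientation: [2.332, 2.104, 0.001]
ft_force: [-1.4, -0.4, 10.7]
width: 39.9
grasp_force: 5.6
```

Call:
servo_tool(rows=[[0,0,0,0,0,0.001,40],[0,0,0,0,0,0.002,40],[0,0,0,0.005,0.001,0.002,40],[0,0,0,0.015,0.003,0.002,40],[0,0,0,0.03,0.006,0.002,40],[0,0,0,0.05,0.01,0.002,40],[0,0,0,0.07,0.014,0.002,40],[0,0,0,0.09,0.018,0.002,40],[0,0,0,0.1,0.02,0.002,40],[0,0,0,0.1,0.02,0.002,40]])

```text
t: 9.4
ee_pos: [553.0, -117.6, 5.7]
orientation: [2.331, 2.103, 0.003]
ft_force: [-0.7, -0.1, 11.3]
width: 40.5
grasp_force: 6.0
```

```bash
python3 - <<'E'
from h import *
o=[]
for n,(a,b,c,d),f in(('top',(155,245,190,365),4.5),):
    p,_=ctrl.get_image(n);cv2.imwrite('pics/top1.png',p[:,:,::-1]);p=p[a:b,c:d,::-1]
    cv2.imwrite('pics/t1.png',cv2.resize(p,None,fx=f,fy=f,interpolation=cv2.INTER_CUBIC))
o=ctrl.get_obs();print(o['ee_pos'],o['ft_force'],o['orientation'],o['moment'])
E
```

```text
[ 552.98759661 -117.60457552    5.66051663] [-0.29851968  0.82881379 10.99211713] [2.33069773 2.10248403 0.00287969] [-0.02831538  0.1883386   0.05235939]
```

View pics/t1.png

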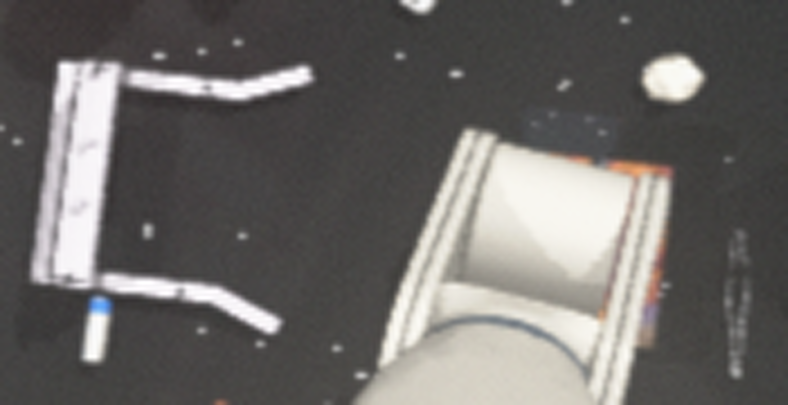

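Call:
servo_tool(rows=[[0,0,0.001,0.01,0.002,0.001,40],[0,0,0.002,0.03,0.006,0.002,40],[0,0,0.003,0.055,0.011,0.002,40],[0,0,0.004,0.08,0.016,0.002,40],[0,0,0.005,0.11,0.022,0.002,40],[0,0,0.005,0.14,0.028,0.002,40],[0,0,0.005,0.17,0.034,0.002,40],[0,0,0.005,0.2,0.04,0.002,40],[0,0,0.005,0.22,0.044,0.002,40],[0,0,0.005,0.22,0.044,0.002,40]])

```text
t: 10.7
ee_pos: [566.7, -74.5, 5.7]
orientation: [2.338, 2.094, 0.004]
ft_force: [-0.0, 1.5, 13.8]
width: 40.1
grasp_force: 7.3
```

Call:
servo_tool(rows=[[0,0,0,0.01,0.001,0,40],[0,0,0,0.035,0.002,0,40],[0,0,0,0.07,0.003,0,40],[0,0,0,0.11,0.003,0,40],[0,0,0,0.15,0.003,0,40],[0,0,0,0.19,0.003,0,40],[0,0,0,0.23,0.003,0,40],[0,0,0,0.26,0.003,0,40],[0,0,0,0.28,0.003,0,40],[0,0,0,0.28,0.003,0,40]])

```text
t: 11.95
ee_pos: [573.5, -18.6, 5.6]
orientation: [2.338, 2.094, 0.005]
ft_force: [-0.9, 1.4, 14.0]
width: 40.0
grasp_force: 7.2
```

```bash
python3 - <<'E'
from h import *
t,_=ctrl.get_image('top');s,_=ctrl.get_image('scene')
cv2.imwrite('pics/top2.png',t[:,:,::-1]);cv2.imwrite('pics/scene2.png',s[:,:,::-1])
a=cv2.resize(t[155:235,190:345,::-1],(775,400),interpolation=cv2.INTER_CUBIC)
b=cv2.resize(s[125:245,220:350,::-1],None,fx=6,fy=6,interpolation=cv2.INTER_CUBIC)
cv2.imwrite('pics/t2.png',a);cv2.imwrite('pics/s2.png',b[:600])
o=ctrl.get_obs();print(o['ee_pos'],o['ft_force'],o['orientation'])
E
```

```text
[573.49132193 -18.64620112   5.63538217] [ 0.11076422  1.21804581 14.65896306] [2.33868902 2.09359947 0.00476619]
```

View pics/s2.png

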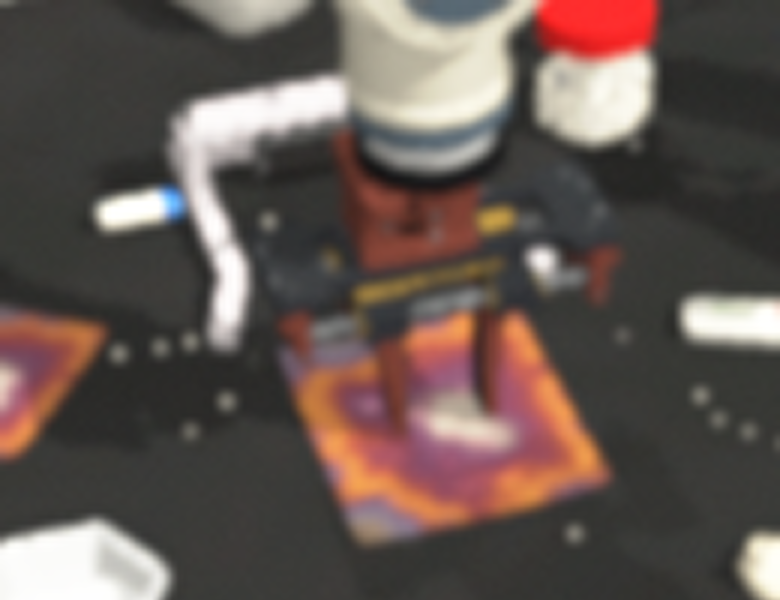

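View pics/t2.png

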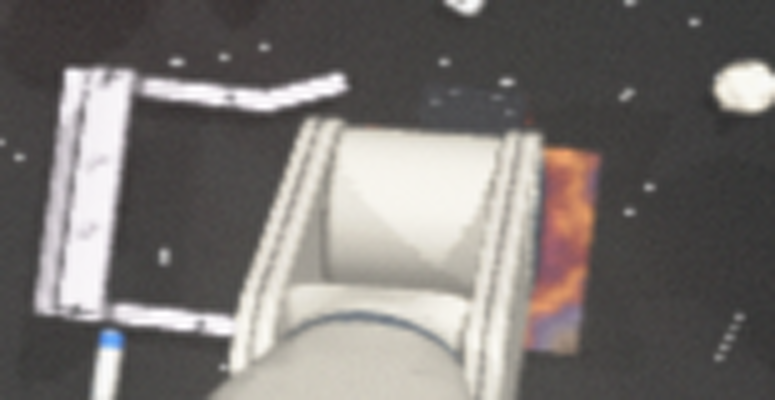

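The scene view shows the plate flat under both tips, in front of the left rail's tip at about (225,340). In the top view the plate's rear edge is visible from (600,152) to (578,352). I'll measure its pose from that edge.

```bash
python3 - <<'E'
from h import *
np.set_printoptions(precision=2,suppress=True)
g=cv2.imread('pics/top2.png').max(2);c=K['top'];C=-c['R'].T@c['t']
def W(uv,z=5.3):
    r=np.c_[uv,np.ones(len(uv))]@np.linalg.inv(c['intrinsics']).T@c['R'];return (C+r*((z-C[2])/r[:,2])[:,None])[:,:2]
f=lambda u0,v0,u1,v1,o:(lambda k:int(round(u0+(u1-u0)*(k-v0)/(v1-v0)+o)))
E=edge(g,range(189,224),f(310,185.4,305.6,225.4,-3),f(310,185.4,305.6,225.4,4),1)
rear=W(E[:,::-1])
T=W(edge(g,range(301,308),lambda k:180,lambda k:187));B=W(edge(g,range(298,304),lambda k:220,lambda k:230))
a=1.468;d=np.array([np.cos(a),np.sin(a)]);n=np.array([-d[1],d[0]])
p=np.polyfit(rear@n,rear@d,1);print('yaw rel dock (rear edge)',-np.arctan(p[0]) ,'resid',np.std(rear@d-np.polyval(p,rear@n)))
print('rear along',(rear@d).mean(),'centre along rel dock',(rear@d).mean()+79-227.85)
print('T',T@n,'B',B@n,'lat rel dock',((T@n).mean()+(B@n).mean())/2+571.96)
# same check on first image for reference
g0=cv2.imread('pics/top0.png').max(2)
E=edge(g0,range(199,232),f(345,194.6,341.3,235,-3),f(345,194.6,341.3,235,4),1);r=W(E[:,::-1]);q=np.polyfit(r@n,r@d,1);print('start yaw',-np.arctan(q[0]),'along',(r@d).mean()+79-227.85)
E
grep -c . h.py
```

```text
yaw rel dock (rear edge) 0.016046946336222015 resid 0.8452437195682254
rear along -39.044998818010164 centre along rel dock -187.89499881801015
T [-639.82 -640.15 -640.36 -640.26 -639.93 -639.69 -639.49] B [-504.88 -505.31 -505.12 -504.72 -504.89 -505.7 ] lat rel dock -0.5694769194182072
start yaw 0.01838021221825894 along -308.2082422559117
21
```

Call:
servo_tool(rows=[[0,0,0.001,0.01,0,0,40],[0,0,0.002,0.035,0,0,40],[0,0,0.003,0.07,-0.001,0,40],[0,0,0.004,0.11,-0.001,0,40],[0,0,0.004,0.15,-0.001,0,40],[0,0,0.004,0.19,-0.002,0,40],[0,0,0.004,0.23,-0.002,0,40],[0,0,0.004,0.26,-0.002,0,40],[0,0,0.004,0.28,-0.002,0,40],[0,0,0.004,0.28,-0.002,0,40]])

```text
t: 13.3
ee_pos: [579.2, 37.2, 5.6]
orientation: [2.345, 2.087, 0.005]
ft_force: [-0.1, 0.9, 14.0]
width: 40.3
grasp_force: 7.1
```

Call:
servo_tool(rows=[[0,0,0,0.01,0,0,40],[0,0,0,0.035,0,0,40],[0,0,0,0.07,-0.001,0,40],[0,0,0,0.11,-0.002,0,40],[0,0,0,0.15,-0.002,0,40],[0,0,0,0.19,-0.002,0,40],[0,0,0,0.23,-0.003,0,40],[0,0,0,0.25,-0.003,0,40],[0,0,0,0.25,-0.003,0,40]])

```text
t: 14.42
ee_pos: [584.4, 87.2, 5.7]
orientation: [2.345, 2.087, 0.005]
ft_force: [-0.1, 1.7, 14.0]
width: 40.3
grasp_force: 6.9
```

Call:
servo_tool(rows=[[0,0,0,0.01,0,0,40],[0,0,0,0.03,0,0,40],[0,0,0,0.055,-0.001,0,40],[0,0,0,0.08,-0.001,0,40],[0,0,0,0.105,-0.001,0,40],[0,0,0,0.13,-0.002,0,40],[0,0,0,0.155,-0.002,0,40],[0,0,0,0.175,-0.002,0,40],[0,0,0,0.19,-0.003,0,40],[0,0,0,0.19,-0.003,0,40]])

```text
t: 15.68
ee_pos: [588.1, 124.9, 5.7]
orientation: [2.345, 2.087, 0.005]
ft_force: [-0.6, 0.4, 12.9]
width: 40.1
grasp_force: 6.8
```

```bash
python3 - <<'E'
from h import *
t,_=ctrl.get_image('top');s,_=ctrl.get_image('scene')
cv2.imwrite('pics/top3.png',t[:,:,::-1]);cv2.imwrite('pics/scene3.png',s[:,:,::-1])
a=cv2.resize(t[155:235,190:345,::-1],(775,400),interpolation=cv2.INTER_CUBIC)
cv2.imwrite('pics/t3.png',a)
o=ctrl.get_obs();print(o['ee_pos'],o['ft_force'],o['moment'])
E
```

```text
[588.15490276 124.89314488   5.67184023] [-0.28972319 -0.11676332 12.92417165] [0.00933218 0.17778718 0.03617284]
```

View pics/t3.png

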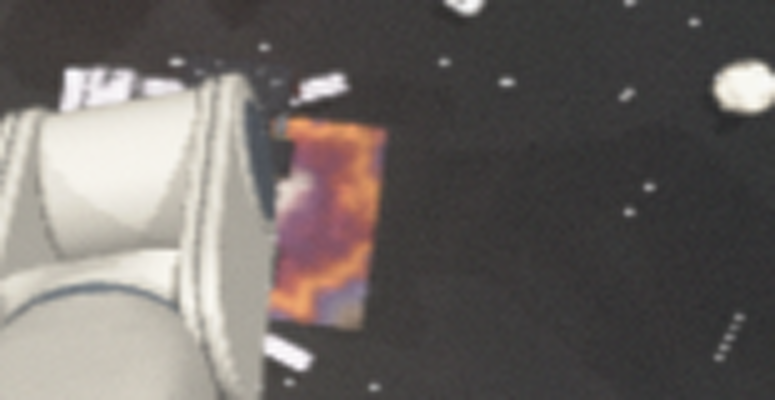

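The top view shows the plate's rear edge from (385,127) to (362,328), lying evenly between the two rail tips, so it's entering centred. Next I'll push it slowly under the roller.

Call:
servo_tool(rows=[[0,0,0,0,0,0.001,40],[0,0,0,0.01,0,0.001,40],[0,0,0,0.02,0,0.001,40],[0,0,0,0.03,0,0.001,40],[0,0,0,0.04,-0.001,0.001,40],[0,0,0,0.05,-0.001,0.001,40],[0,0,0,0.06,-0.001,0.001,40],[0,0,0,0.07,-0.001,0.001,40]])

```text
t: 16.77
ee_pos: [589.4, 137.5, 5.7]
orientation: [2.344, 2.087, 0.003]
ft_force: [-1.4, -6.7, 16.5]
width: 40.1
grasp_force: 8.2
```

Call:
servo_tool(rows=[[0,0,0,0.01,0,0,40],[0,0,0,0.02,0,0,40],[0,0,0,0.03,0,0,40],[0,0,0,0.04,-0.001,0,40]])

```text
t: 17.27
ee_pos: [590.3, 146.1, 5.6]
orientation: [2.345, 2.087, 0.004]
ft_force: [0.5, -4.0, 15.2]
width: 39.6
grasp_force: 7.6
```

```bash
cat >> h.py <<'E'
def rear(fn,u0,v0,u1,v1):
    g=cv2.imread(fn).max(2);c=K['top'];C=-c['R'].T@c['t']
    f=lambda o:(lambda k:int(round(u0+(u1-u0)*(k-v0)/(v1-v0)+o)))
    E=edge(g,range(int(v0)+4,int(v1)-3),f(-5),f(5),1)
    r=np.c_[E[:,::-1],np.ones(len(E))]@np.linalg.inv(c['intrinsics']).T@c['R'];P=(C+r*((5.3-C[2])/r[:,2])[:,None])[:,:2]
    a=1.468;d=np.array([np.cos(a),np.sin(a)]);n=np.array([-d[1],d[0]]);p=np.polyfit(P@n,P@d,1)
    return np.round([-np.arctan(p[0]),np.polyval(p,-572)+79],3),len(E)
def snap(k):
    t,_=ctrl.get_image('top');cv2.imwrite(f'pics/top{k}.png',t[:,:,::-1]);return t
E
python3 - <<'E'
from h import *
o=ctrl.get_obs();al=lambda p:p[0]*np.cos(1.468)+p[1]*np.sin(1.468)
print('3:',rear('pics/top3.png',267,180.4,262.4,220.6),'tcp',184.6)
snap(4);s=22/3.27;print('4:',rear('pics/top4.png',267-s,179.5,262.4-s,220),'tcp',al(o['ee_pos']))
print('2:',rear('pics/top2.png',310,185.4,305.6,225.4),'tcp',40.35)
E
```

```text
3: (array([1.70000e-02, 1.83951e+02]), 33) tcp 184.6
4: (array([1.60000e-02, 2.05163e+02]), 34) tcp 205.93764634243237
2: (array([2.3000e-02, 4.0265e+01]), 33) tcp 40.35
```

Call:
servo_tool(rows=[[0,0,0,0.01,0,0,40],[0,0,0,0.02,0,0,40],[0,0,0,0.03,0,0,40],[0,0,0,0.04,-0.001,0,40],[0,0,0,0.05,-0.001,0,40],[0,0,0,0.06,-0.001,0,40],[0,0,0,0.07,-0.001,0,40],[0,0,0,0.08,-0.001,0,40],[0,0,0,0.09,-0.001,0,40]])

```text
t: 18.45
ee_pos: [592.1, 164.1, 5.6]
orientation: [2.345, 2.087, 0.004]
ft_force: [-0.4, -4.3, 14.9]
width: 40.1
grasp_force: 7.7
```

Call:
servo_tool(rows=[[0,0,0,0.005,0,0,40],[0,0,0,0.01,0,0,40],[0,0,0,0.015,0,0,40]])

```text
t: 18.82
ee_pos: [592.5, 167.1, 5.6]
orientation: [2.345, 2.087, 0.004]
ft_force: [-1.2, -4.2, 15.7]
width: 40.1
grasp_force: 7.7
```

Call:
servo_tool(rows=[[0,0,0,0.004,0,0,40],[0,0,0,0.008,0,0,40],[0,0,0,0.01,0,0,40]])

```text
t: 19.2
ee_pos: [592.7, 168.6, 5.7]
orientation: [2.344, 2.088, 0.003]
ft_force: [-0.4, -7.3, 15.3]
width: 39.8
grasp_force: 7.9
```

Call:
servo_tool(rows=[[0,0,0,0.004,0,0,40],[0,0,0,0.008,0,0,40],[0,0,0,0.01,0,0,40]])

```text
t: 19.58
ee_pos: [592.9, 169.1, 5.6]
orientation: [2.343, 2.088, 0.001]
ft_force: [0.9, -15.1, 17.1]
width: 39.8
grasp_force: 8.5
```

Call:
servo_tool(rows=[[0,0,0,0,0,-0.002,40],[0,0,0,0,0,-0.004,40],[0,0,0,0,0,-0.007,40],[0,0,0,0,0,-0.012,40],[0,0,0,0,0,-0.02,40],[0,0,0,0,0,-0.05,40],[0,0,0,0,0,-0.15,40],[0,0,0,0,0,-0.35,40],[0,0,0,0,0,-0.55,40],[0,0,0,0,0,-0.7,40]])

```text
t: 20.82
ee_pos: [591.7, 171.5, 147.0]
orientation: [2.346, 2.088, 0.004]
ft_force: [0.7, -0.0, -0.0]
width: 39.8
grasp_force: 0.0
```

Call:
servo_tool(rows=[[0,0,0,-0.2,-0.1,-0.1,40],[0,0,0,-0.4,-0.2,-0.1,40],[0,0,0,-0.6,-0.4,-0.1,40],[0,0,0,-0.8,-0.6,-0.1,40],[0,0,0,-1,-0.7,-0.1,40],[0,0,0,-1,-0.7,-0.1,40],[0,0,0,-1,-0.7,-0.1,40]])

```text
t: 21.7
ee_pos: [429.8, -11.1, 164.7]
orientation: [2.347, 2.086, 0.003]
ft_force: [-0.1, 0.2, 0.8]
width: 40.0
grasp_force: 0.0
```

Call:
servo_tool(rows=[[0,0,0,-0.2,0,0,40],[0,0,0,-0.4,0,0,40],[0,0,0,-0.6,0,0,40],[0,0,0,-0.8,0,0,40],[0,0,0,-1,0,0,40],[0,0,0,-1,0,0,40],[0,0,0,-1,0,0,40]])

```text
t: 22.58
ee_pos: [406.2, -209.1, 163.7]
orientation: [-2.346, -2.089, -0.0]
ft_force: [0.6, -0.2, -0.3]
width: 40.0
grasp_force: 0.0
```

```bash
python3 - <<'E'
from h import *
t=snap(5);a=cv2.resize(t[155:235,190:345,::-1],(775,400),interpolation=cv2.INTER_CUBIC);cv2.imwrite('pics/t5.png',a)
o=ctrl.get_obs();print(o['t'],o['ee_pos'],o['ft_force'])
E
```

```text
22.625 [ 406.04033457 -208.79567871  163.65618836] [0.04069307 0.76804922 0.33779722]
```

View pics/t5.png

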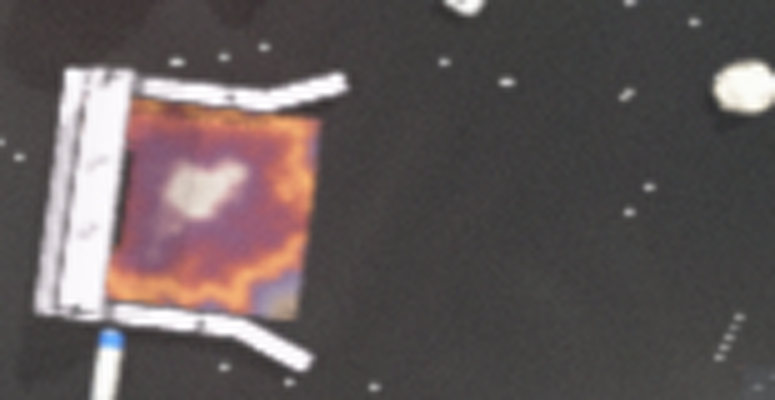

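```bash
python3 - <<'E'
from h import *
print(rear('pics/top5.png',190+322/5,179,190+298/5,218.6))
P=np.array([[67.5,-79,5.3],[-67.5,-79,5.3]])
print(fit('top',P,crop2px([[322,120],[298,318]],(190,155),5),[590,168,-.1]))
E
```

```text
(array([1.50000e-02, 2.27618e+02]), 32)
(array([ 5.92596351e+02,  1.66268703e+02, -9.27456714e-02]), array([[ 0.03547308, -0.32155889],
       [-0.0352099 ,  0.31776689]]))
```

The top view shows the plate square in the dock, its rear edge from (322,120) to (298,318). It measures about 0.3 mm from home and 0.5 mm off the middle line. The wax, cell and tweezers haven't moved, so I'm handing in.

```bash
python3 -c "
from workcell import ctrl
print(ctrl.close_job())"
```

```text
the job is handed in; nothing more can be done
None
```

I dragged the plate into the dock and pushed it under the roller to the end stop, then let go and handed the job in. By camera it lies about 0.3 mm from home, 0.5 mm off the middle line and square within 0.02 rad, but the hand-in gave no verdict.

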